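Kit a table-set tray to its drawn layout

ROBOT

A 6-joint arm with a two-finger parallel gripper is mounted at the origin on the work surface. World frame = base frame: x ahead of the robot, y to its left, z up, the work surface at z = 0. Lengths are in mm, angles in rad, forces in N, time in s.
With the tool pointing down it reaches from about 350 to 950 mm from the base axis. Payload 17.4 kg.
Tool frame: the origin (TCP) lies midway between the tips of the shut fingers; the grasp point (between the pads) lies bot.pinch_z behind it (bot.pinch_z is the distance from the TCP to the grasp point, in mm); z points along the fingers, y is the direction in which the jaws open and shut (so a half turn about z gives the same grasp; the last joint's range is limited). The gripper opens to 93 mm and grips with 3 to 60 N. Pads are 15 mm wide; open, the fingers measure 128 mm over their backs; the gripper's body (75 mm by 188 mm) begins 65 mm behind the grasp point.
Start: joints at [1.296, 0.116, 1.442, -0, 1.584, -0.038], TCP at [158.358, 656.167, 218.646] pointing down, gripper open.
Joint ranges: [-2.83, 2.83], [-0.83, 2.19], [0.07, 2.5], [-1.14, 4.28], [0.01, 3], [-2.97, 2.97]. Speed limits (rad/s): [1.89, 1.89, 2.22, 3.14, 3.14, 3.14].

INTERFACE

Orientations are given as [roll, pitch, yaw] about the fixed x, y, z axes, in that order (R = Rz(yaw) Ry(pitch) Rx(roll)).
In Python, from station import bot gives the robot as it stands.
- The arm moves only by the tool jog_arm, never from a script. Its argument "commands" is a list of rows, each an object with "delta_pos": the shift along the tool's x, y, z in mm, a list of three; "dr": the turn, a rotation vector about the tool's x, y, z in degrees, a list of three; "gripper": the closure, from -1 (fully open) to 1 (shut). In form: [{"delta_pos": [tx, ty, tz], "dr": [ax, ay, az], "gripper": gripper}, ...]. A call has 1 to 10 rows; each row is the pose to reach, as a shift and turn from the pose measured when the call began, along the tool's axes at that moment; what a row does not reach only later rows make up. A row lasts 1/12 s, in which the tool goes at most 41.7 mm and 7.16 degrees, less where a joint would pass 70% of its speed; a pose out of reach is approached as far as the arm can. A call with a gripper value outside its range is refused whole. The fingers move at their own pace and stop on an object; "newtons" is the grip in N (left out, the last holds). Time passes only in rows, so rows that repeat a pose let the fingers close. It gives the time, the measured TCP pose, the force and the opening at its end, in the units of the state.
- bot.read_state(): the state, without advancing time (a new reading comes with each control period).
- bot.snapshot(name): name is "scene" or "top"; returns (picture, depth): 400x640x3 uint8, red, green, blue; 400x640 float32, mm along the optical axis (not along the pixel's ray), 0 where there is no reading.
- bot.get_calibration(name): a dict with "vertical_fov" (degrees; the focal length in pixels is half the picture's height over the tangent of half this angle, whatever the lens; pixels are square), "cx", "cy" (the principal point, pixels), "xyz" and "rotation" of the camera in the world. Camera axes: x right, y down, z forward; pixel columns grow to the right and rows downward; lengths in mm; the calibration is good to about 2 mm. A picture is of the moment at which its call begins. get_calibration takes no time and is no camera call.
- bot.close_job(): hands the job in, once; it reports no verdict.
Trained networks look in the newest picture that a camera, given by its name, has taken for a name from the list of things; names that differ only in an ending like _2 or _b are one class to them, and where a whole thing is asked for, a point or a joint stands for the part that bears it (a point fixed in the world has none). Each returns a list of dicts, best first, with "conf" (0 to 1); they miss things now and then, are a little off and sometimes report something else, mostly with a low value. They report only what shows in the picture. A call takes as long as a camera call. They do not tell look-alikes from the thing itself.
- bot.find_in(camera, label): "position" ([x, y, z] in mm, in the coordinates of the camera as it stood for that picture, good to about 4 mm: the middle of the surface that is visible of it).
- bot.masks_of(camera, label): "pixels" (400x640 bool, what is visible of it).
The state is a dict: "t": time; "joint_pos": joint angles; "qd": joint speeds; "joint_efforts": joint torques, N m; "ee_pos": TCP position; "orientation": TCP orientation; "contact_force": force on the tool from outside, world axes, zero at the start; "wrist_torque": the same for the moment, N m; "grip_width": opening from 0.0 (shut) to 1.0 (fully open).
Only numpy, scipy, OpenCV 4.12 (cv2) and the standard library are available. Lean on these libraries where they do the work, as an engineer would, in place of code of your own. Each camera call takes 0.05 s, during which the arm holds its last target.

TASK

Kit the metal tray so that it matches the layout drawn on its paper liner: stand the red-capped sauce bottle upright in the red ring, and lay the white spoon right way up on the spoon outline, bowl on bowl and handle on handle. Leave the green-capped bottle, the black spoon and the cup where they are.

Things in the scene. Friction and masses are not known exactly. Their poses are not given: they have to be found in the camera images.
- tray: Fixed shallow aluminium tray, 240 (x) by 300 (y) mm outside, rim 16 mm high, walls 5 mm, inner floor 5 mm above its underside and covered with a cream paper liner. Origin: centre of the underside, on the bench. Its position and yaw vary.
- red_bottle: Loose small dark brown sauce bottle with a white blank label and a RED cap, standing upright, about 220 g. Round body 50 mm diameter from 0 to 62 mm height, shoulder narrowing to 78 mm, cap 30 mm diameter from 78 to 100 mm. Origin: centre of the underside, z up.
- white_spoon: Loose WHITE plastic soup spoon, about 50 g, lying right way up. Round bowl 44 mm diameter, 16 mm high; a round-bar handle 12 mm thick leaves the bowl in the spoon's -x direction, level with its centre line 17 mm above the spoon's underside from 34 to 60 mm from the bowl centre (pinch it there), then slopes down to rest on its end, which reaches 110 mm from the bowl centre. Origin: centre of the bowl's underside; x points from handle to bowl, z up.
- white_spoon_tail (a point): Point in the end of the white spoon's handle, 104 mm from the bowl centre along the spoon's -x, 6 mm above the underside.
- bottle_mark: Red ring drawn on the tray's liner (68 mm outside, 56 mm inside diameter, pink inside): the place of the red-capped bottle. Fixed to the tray, flat. Origin: centre of the ring, at the height of the tray's inner floor. It may be on the left or right half of the tray.
- spoon_mark: Spoon outline drawn in dark ink on the tray's liner, the same shape as the spoon with a 4 mm border: the place of the white spoon. Fixed to the tray, flat. Origin: centre of the drawn bowl, at the height of the tray's inner floor; the drawn handle runs from there 110 mm in its -x direction. It takes the half of the tray that the ring does not.
- green_bottle: Bystander: the same bottle (100 mm tall, 50 mm diameter) with a GREEN cap. Origin: centre of the underside.
- black_spoon: Bystander: the same spoon in BLACK. Origin: centre of the bowl's underside; its handle runs along its -x.
- cup: Bystander: white tea cup without handle, 72 mm across the rim, 62 mm tall. Origin: centre of the underside.
There are look-alikes about, which are no part of the job. Leave any yellow look-alike of the red_bottle alone.

How it is judged:
By the outcome, as a careful person would: the job done as asked, in the order asked, and still so for the second after the job is handed in, with the robot touching nothing.
It also fails if it takes over 59 s, if anything falls off the work surface, if the arm or the gripper's body presses on something with over 40 N, if the wrist force passes 120 N, or if a joint passes its speed limit or range.

## Working session

There is one attempt and no reset: what is moved stays moved. The work goes in short steps, Python scripts to look and compute and a tool call to move; the robot and the scene stay as the last step left them, time stands still between calls to the robot, and variables do not carry over. Pictures are saved under pics/ and viewed, and the job is handed in when it is done.

Besides the shell and the picture viewer there is one more tool, called after "Call:" in YAML: its name, and indented under it one key for each argument. jog_arm: Moves the arm, as the interface text tells. Its arguments: {"type":"object","properties":{"commands":{"type":"array"},"newtons":{"type":"number"}},"required":["commands"]}

```bash
mkdir -p pics; ls; cat > h.py <<'E'
from station import bot
import numpy as np, cv2
def cam(n):
    c=bot.get_calibration(n); f=200/np.tan(np.radians(c['vertical_fov'])/2)
    return c,f
def snap(n,name):
    p,d=bot.snapshot(n); cv2.imwrite(f'pics/{name}.png',p[:,:,::-1]); np.savez(f'pics/{name}.npz',p=p,d=d); return p,d
def R(c):
    return np.array(c['rotation'],float).reshape(3,3)
def w2(n,pc):
    c,f=cam(n); return R(c)@np.array(pc)+np.array(c['xyz'])
def px(n,u,v,d):
    c,f=cam(n); return w2(n,[(u-c['cx'])/f*d,(v-c['cy'])/f*d,d])
def pxz(n,u,v,z):
    c,f=cam(n); r=R(c)@np.array([(u-c['cx'])/f,(v-c['cy'])/f,1]); o=np.array(c['xyz']); return o+r*(z-o[2])/r[2]
E
python3 - <<'E'
from h import *
for n in('scene','top'):
    print(n,bot.get_calibration(n)); snap(n,n+'0')
s=bot.read_state(); print(s, bot.pinch_z)
E
```

```text
pics
scene {'vertical_fov': 44.45898222234595, 'cx': 324.85292903844976, 'cy': 200.25001041413918, 'xyz': array([1039.7855852 , -552.1420254 , 1095.54487509]), 'rotation': array([-2.51630644e+00,  3.67428090e-06,  7.34147490e-01])}
top {'vertical_fov': 54.19664573871956, 'cx': 313.8366980103731, 'cy': 201.01427264581272, 'xyz': array([393.15624065,   7.02664927, 983.4047057 ]), 'rotation': array([-3.00413167e+00, -1.20409055e-04, -1.57555421e+00])}
{'t': 0.1, 'joint_pos': array([ 1.29618750e+00,  1.16451497e-01,  1.44216362e+00, -1.17625220e-06,
        1.58397006e+00, -3.77954987e-02]), 'qd': array([-0.00068806, -0.00259516, -0.00093164, -0.00085198,  0.00103586,
        0.00044614]), 'joint_efforts': array([ 3.15983780e-04, -7.22896957e+01, -6.23862147e+01,  7.79665145e-02,
        2.29916425e-02, -5.53812595e-05]), 'ee_pos': array([158.3215466 , 656.00474505, 217.99154339]), 'orientation': array([-3.14060080e+00, -3.63284849e-05,  2.90477929e+00]), 'contact_force': array([ 0.72765512,  0.71264455, -0.00974725]), 'wrist_torque': array([-0.01912803,  0.03245826,  0.03360447]), 'grip_width': 0.9965216493512318} 18.8
```

View pics/scene0.png

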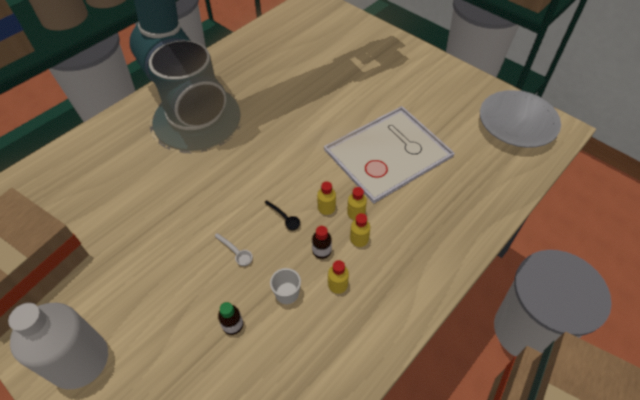

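View pics/top0.png

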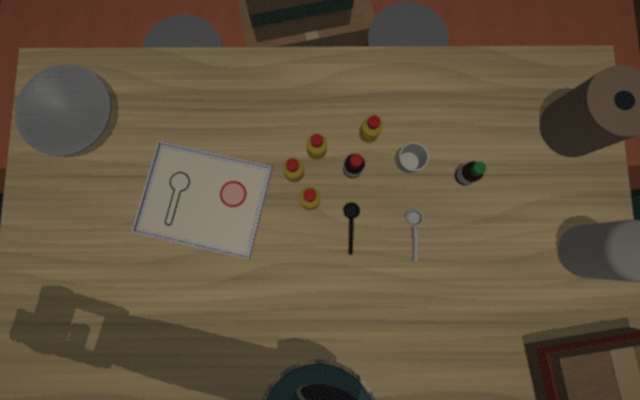

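View enlarged.

```bash
cat >> h.py <<'E'
from scipy.spatial.transform import Rotation as RR
def R(c): return RR.from_euler('xyz',c['rotation']).as_matrix()
E
python3 - <<'E'
from h import *
L=['tray','red_bottle','white_spoon','white_spoon_tail','bottle_mark','spoon_mark','green_bottle','black_spoon','cup']
M={}
for n in('top','scene'):
    z=np.load(f'pics/{n}0.npz'); d=z['d']
    for l in L:
        for r in bot.find_in(n,l)[:6]:
            p=np.array(r['position']);c,f=cam(n)
            print(n,l,round(r['conf'],2),np.round(w2(n,p),0),'px',np.round([p[0]/p[2]*f+c['cx'],p[1]/p[2]*f+c['cy']]))
p=np.load('pics/top0.npz')['p']
cv2.imwrite('pics/crop1.png',cv2.resize(p[110:270,270:490,::-1],None,fx=3.6,fy=3.6,interpolation=2)[:600])
cv2.imwrite('pics/crop2.png',cv2.resize(p[130:270,125:285,::-1],None,fx=4,fy=4,interpolation=2))
print(bot.read_state()['t'])
E
```

```text
top tray 0.74 [526. 290.   4.] px [202. 203.]
top red_bottle 0.95 [526.  14.  72.] px [311. 198.]
top red_bottle 0.86 [646.  -1.  71.] px [317. 149.]
top red_bottle 0.82 [ 695. -126.   68.] px [368. 129.]
top red_bottle 0.73 [606. -89.  74.] px [354. 165.]
top red_bottle 0.65 [589.  53.  69.] px [294. 173.]
top white_spoon 0.63 [ 471. -245.   17.] px [415. 223.]
top white_spoon 0.49 [605. -85.  72.] px [352. 165.]
top white_spoon_tail 0.56 [ 472. -241.   15.] px [413. 222.]
top bottle_mark 0.62 [545. 213.   9.] px [232. 195.]
top spoon_mark 0.93 [563. 356.   8.] px [176. 188.]
top spoon_mark 0.27 [ 470. -242.   15.] px [414. 224.]
top spoon_mark 0.24 [604. -85.  73.] px [352. 166.]
top black_spoon 0.63 [492. -84.  14.] px [350. 215.]
top cup 0.75 [ 634. -240.   31.] px [412. 157.]
scene tray 0.72 [531. 276.   5.] px [385. 154.]
scene tray 0.55 [ 467. -243.   17.] px [238. 253.]
scene red_bottle 0.83 [540.   1.  67.] px [325. 199.]
scene red_bottle 0.82 [620. -99.  67.] px [322. 242.]
scene red_bottle 0.76 [609.  44.  65.] px [356. 204.]
scene red_bottle 0.74 [668. -14.  68.] px [359. 231.]
scene red_bottle 0.68 [ 715. -144.   66.] px [339. 278.]
scene white_spoon 0.73 [ 468. -242.   16.] px [239. 254.]
scene bottle_mark 0.89 [549. 212.   6.] px [376. 169.]
scene spoon_mark 0.54 [564. 354.   8.] px [410. 144.]
scene green_bottle 0.87 [ 604. -382.   64.] px [230. 320.]
scene black_spoon 0.75 [484. -87.  13.] px [287. 220.]
scene cup 0.66 [ 619. -226.   38.] px [285. 282.]
1.0
```

View pics/crop1.png

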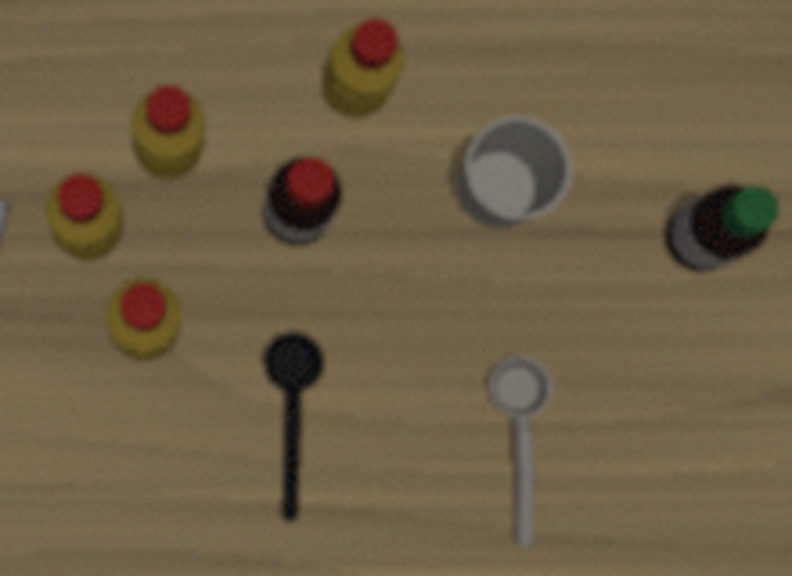

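View pics/crop2.png

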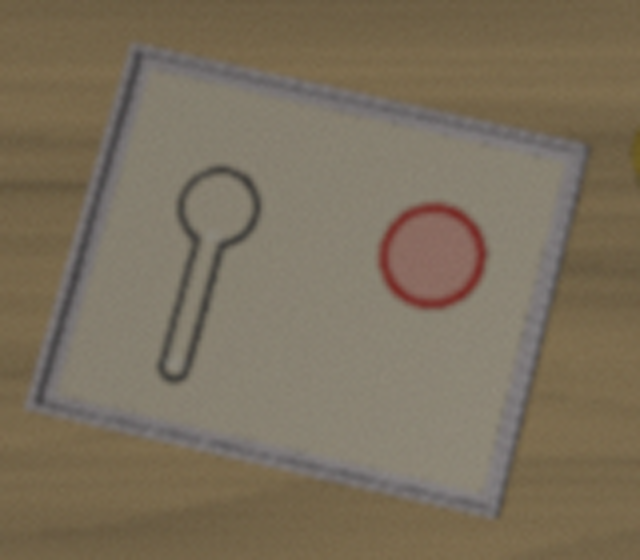

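```bash
python3 - <<'E'
from h import *
for n,boxes in (('top',dict(red=(335,145,375,185),ring=(212,175,255,213),ws=(400,200,430,270),gr=(455,155,490,190))),('scene',dict(red=(308,222,336,262),ring=(358,155,394,182),ws=(210,230,258,270),gr=(215,298,248,338)))):
    z=np.load(f'pics/{n}0.npz'); p=z['p'].astype(int); d=z['d']
    r,g,b=p[...,0],p[...,1],p[...,2]
    def m(k,cond):
        x0,y0,x1,y1=boxes[k]; M=np.zeros(d.shape,bool); M[y0:y1,x0:x1]=cond[y0:y1,x0:x1]; return M
    M=m('red',(r-g>45)&(r-b>40)); v,u=np.nonzero(M)
    P=np.array([px(n,a,c,d[c,a]) for a,c in zip(u,v)])
    top=P[:,2]>np.percentile(P[:,2],90)-6
    print(n,'cap n',len(u),'zmax',P[:,2].max(), 'top ctr',P[top].mean(0), 'ray100',pxz(n,u[top].mean(),v[top].mean(),100))
    M=m('ring',(r-g>20)); v,u=np.nonzero(M)
    P=np.array([pxz(n,a,c,5) for a,c in zip(u,v)]); Pd=np.array([px(n,a,c,d[c,a]) for a,c in zip(u,v)])
    (cx,cy),rad=cv2.minEnclosingCircle(P[:,:2].astype(np.float32))
    print(' ring',len(u),P.mean(0)[:2],(cx,cy),rad,'depthz',np.median(Pd[:,2]))
    x0,y0,x1,y1=boxes['ws']
    uu,vv=np.meshgrid(np.arange(x0,x1),np.arange(y0,y1)); 
    Q=np.array([px(n,a,c,d[c,a]) for a,c in zip(uu.ravel(),vv.ravel())]); Q0=np.median(Q[:,2])
    bl=(r-b)[vv,uu].ravel(); k=bl<20
    print(' bench z',Q0,'ws n',k.sum()); W=np.array([pxz(n,a,c,13) for a,c in zip(uu.ravel()[k],vv.ravel()[k])])[:,:2]
    np.save(f'pics/ws_{n}.npy',W)
    print('  x',W[:,0].min(),W[:,0].max(),'y',W[:,1].min(),W[:,1].max())
    mean,ev,_=cv2.PCACompute2(W.astype(np.float32),None); print('  ',mean,ev[0],np.degrees(np.arctan2(ev[0,1],ev[0,0])))
    s=(W-mean)@ev[0]; print('  ext',s.min(),s.max())
    top=W[W[:,0]>W[:,0].max()-44]; print('  bowl',top.mean(0))
    hd=W[W[:,0]<W[:,0].max()-50]; mm,e,_=cv2.PCACompute2(hd.astype(np.float32),None);print('  handle',mm,e[0],np.degrees(np.arctan2(e[0,1],e[0,0])))
E
```

```text
top cap n 133 zmax 983.4047057042212 top ctr [609.25938457 -90.54568136 107.26946494] ray100 [611.15353139 -91.361793   100.        ]
 ring 599 [548.3466994  211.83680557] (548.7005615234375, 211.7176055908203) 35.11830520629883 depthz 6.74232199794676Traceback (most recent call last):
  File "<stdin>", line 17, in <module>
  File "h.py", line 13, in px
    c,f=cam(n); return w2(n,[(u-c['cx'])/f*d,(v-c['cy'])/f*d,d])
        ~~~^^^
  File "h.py", line 4, in cam
    c=bot.get_calibration(n); f=200/np.tan(np.radians(c['vertical_fov'])/2)
ValueError: time passes only in moves, steps and waits
```

```bash
cat >> h.py <<'E'
import functools
_cam=cam
@functools.lru_cache(None)
def cam(n): return _cam(n)
E
cat > m.py <<'E'
from h import *
for n,boxes in (('top',dict(red=(335,145,375,185),ring=(212,175,255,213),ws=(400,200,430,270),gr=(455,155,490,190))),('scene',dict(red=(308,222,336,262),ring=(358,155,394,182),ws=(210,230,258,270),gr=(215,298,248,338)))):
    z=np.load(f'pics/{n}0.npz'); p=z['p'].astype(int); d=z['d']
    r,g,b=p[...,0],p[...,1],p[...,2]
    def m(k,cond):
        x0,y0,x1,y1=boxes[k]; M=np.zeros(d.shape,bool); M[y0:y1,x0:x1]=cond[y0:y1,x0:x1]; return M
    M=m('red',(r-g>45)&(r-b>40)); v,u=np.nonzero(M&(d>0))
    P=np.array([px(n,a,c,d[c,a]) for a,c in zip(u,v)])
    top=P[:,2]>95
    print(n,'cap n',len(u),'zmax',np.percentile(P[:,2],[5,50,95]), 'top ctr',P[top].mean(0), 'ray100',pxz(n,u[top].mean(),v[top].mean(),100))
    M=m('ring',(r-g>20)); v,u=np.nonzero(M)
    P=np.array([pxz(n,a,c,5) for a,c in zip(u,v)])
    (cx,cy),rad=cv2.minEnclosingCircle(P[:,:2].astype(np.float32))
    print(' ring',len(u),P.mean(0)[:2],(cx,cy),rad)
    x0,y0,x1,y1=boxes['ws']
    uu,vv=np.meshgrid(np.arange(x0,x1),np.arange(y0,y1)); 
    bl=((r-b)/(r+g+b+1)*3)[vv,uu].ravel(); k=bl<np.median(bl)*0.5
    mk=np.zeros(d.shape,np.uint8); mk[vv.ravel()[k],uu.ravel()[k]]=1
    nn,lab,st,_=cv2.connectedComponentsWithStats(mk); i=1+st[1:,4].argmax(); v,u=np.nonzero(lab==i)
    W=np.array([pxz(n,a,c,13) for a,c in zip(u,v)])[:,:2]
    print(' ws n',len(W),'x',W[:,0].min(),W[:,0].max(),'y',W[:,1].min(),W[:,1].max())
    top=W[W[:,0]>W[:,0].max()-44]; print('  bowl',top.mean(0))
    hd=W[W[:,0]<W[:,0].max()-50]; mm,e,_=cv2.PCACompute2(hd.astype(np.float32),None);print('  handle',mm,e[0],np.degrees(np.arctan2(e[0,1],e[0,0])))
    # spoon mark: dark ink
    x0,y0,x1,y1=(155,165,195,230) if n=='top' else (384,122,425,157)
    I=p.sum(2)[y0:y1,x0:x1]; K=I<np.median(I)*0.75
    v,u=np.nonzero(K); S=np.array([pxz(n,a+x0,c+y0,5) for a,c in zip(u,v)])[:,:2]
    rect=cv2.minAreaRect(S.astype(np.float32)); print(' mark n',len(S),rect)
    np.savez(f'pics/mark_{n}.npz',S=S,W=W)
print(bot.read_state()['t'])
E
python3 m.py
```

```text
top cap n 132 zmax [ 96.72854647 100.13488445 102.92593439] top ctr [610.86814677 -91.28800111 100.2832073 ] ray100 [610.9295978  -91.32096425 100.        ]
 ring 599 [548.3466994  211.83680557] (548.7005615234375, 211.7176055908203) 35.11830520629883
 ws n 396 x 377.5789519902473 506.09292199553454 y -263.4361883770365 -223.05183671890242
  bowl [ 485.84421744 -243.31957695]
  handle [[ 416.99985 -243.21855]] [ 0.9990832  -0.04281033] -2.4536011
 mark n 226 ((540.2684326171875, 364.7418518066406), (51.54023742675781, 138.3601837158203), 67.96121978759766)
scene cap n 159 zmax [ 79.57726414  99.6184243  103.46687791] top ctr [613.88241814 -93.34557455 100.56027494] ray100 [613.71856291 -93.14048139 100.        ]
 ring 381 [545.42139522 215.13250082] (545.0155639648438, 215.18687438964844) 36.12297821044922
 ws n 345 x 378.6547517121156 505.28376895583233 y -260.9591390533951 -219.17969875516383
  bowl [ 483.23723167 -240.95483026]
  handle [[ 418.1918  -240.91081]] [0.99914855 0.04125831] 2.3645978
 mark n 40 ((547.4992065429688, 390.636962890625), (97.57566833496094, 134.41583251953125), 67.85759735107422)
1.0
```

```bash
cat > m2.py <<'E'
from h import *
from scipy.optimize import least_squares
def fitspoon(S,x0,off):
    # outline of union of disc r=22+off and capsule r=6+off along -x to 104
    def res(q):
        c,s=np.cos(q[2]),np.sin(q[2]); X=(S-q[:2])@np.array([[c,-s],[s,c]])
        d1=np.hypot(X[:,0],X[:,1])-22-off
        t=np.clip(X[:,0],-104,0); d2=np.hypot(X[:,0]-t,X[:,1])-6-off
        return np.minimum(d1,d2)
    r=least_squares(res,x0,loss='soft_l1',f_scale=2); return r.x,np.abs(r.fun).mean()
for n in('top','scene'):
    z=np.load(f'pics/{n}0.npz'); p=z['p'].astype(int); d=z['d']; c,f=cam(n)
    uu,vv=np.meshgrid(np.arange(640),np.arange(400))
    pc=np.stack([(uu-c['cx'])/f*d,(vv-c['cy'])/f*d,d],-1); W=pc@R(c).T+np.array(c['xyz'])
    ok=(d>0)&(abs(W[...,2])<9)&(W[...,0]>330)&(W[...,0]<760)&(abs(W[...,1])<420)
    A=np.c_[W[ok][:,:2]/1000,np.ones(ok.sum())]; s=np.linalg.lstsq(A,W[ok][:,2],rcond=None)[0]
    print(n,'plane mm/m',s)
    S=np.load(f'pics/mark_{n}.npz')['S']
    for off in (1,2,3): print(' mark',off,fitspoon(S,[572,352,0.15 if 0 else -0.3],off),fitspoon(S,[572,352,0.3],off))
    I=cv2.cvtColor(z['p'],cv2.COLOR_RGB2GRAY)
    # tray corners: mask of liner (bright, low sat)
    r,g,b=p[...,0],p[...,1],p[...,2]
    bl=(r-b)/(r+g+b+1)
    m=((bl<0.10)).astype(np.uint8); x0,y0,x1,y1=(120,130,285,270) if n=='top' else (318,100,462,206)
    print(' bl tray',bl[190,200] if n=='top' else bl[150,370],'bench',np.median(bl))
E
python3 m2.py
python3 - <<'E'
import cv2
p=cv2.imread('pics/scene0.png')
cv2.imwrite('pics/crop3.png',cv2.resize(p[100:206,315:465],None,fx=5,fy=5,interpolation=2))
E
```

```text
top plane mm/m [0.13039831 4.60797024 1.43546643]
 mark 1 (array([ 5.80380816e+02,  3.48540318e+02, -2.28767789e-01]), np.float64(1.442848867516385)) (array([ 5.80380786e+02,  3.48540322e+02, -2.28767860e-01]), np.float64(1.4428485685561194))
 mark 2 (array([ 5.80416946e+02,  3.48571229e+02, -2.29079844e-01]), np.float64(1.1655942779327748)) (array([ 5.80416942e+02,  3.48571229e+02, -2.29079863e-01]), np.float64(1.1655942821629768))
 mark 3 (array([ 5.80422622e+02,  3.48618276e+02, -2.29129485e-01]), np.float64(1.3124581255130146)) (array([ 5.80422642e+02,  3.48618270e+02, -2.29129522e-01]), np.float64(1.3124579769871234))
 bl tray 0.06349206349206349 bench 0.1449814126394052
scene plane mm/m [-1.50832885  3.7095563   2.95678256]
 mark 1 (array([575.67993778, 351.94800073,  -7.47293865]), np.float64(8.10223468191433)) (array([575.91139507, 351.82794773,  -1.17498073]), np.float64(8.102662875077366))
 mark 2 (array([575.49630187, 352.99706702,  -7.47060272]), np.float64(7.7074979987190115)) (array([575.50306679, 353.00905675,  -7.46108341]), np.float64(7.732441531530182))
 mark 3 (array([574.85716432, 354.16649461,  -1.19356676]), np.float64(7.5226282005066025)) (array([575.06718787, 354.02651878,  -1.18874853]), np.float64(7.4905654343289765))
 bl tray 0.04897959183673469 bench 0.13283208020050125
```

View pics/crop3.png

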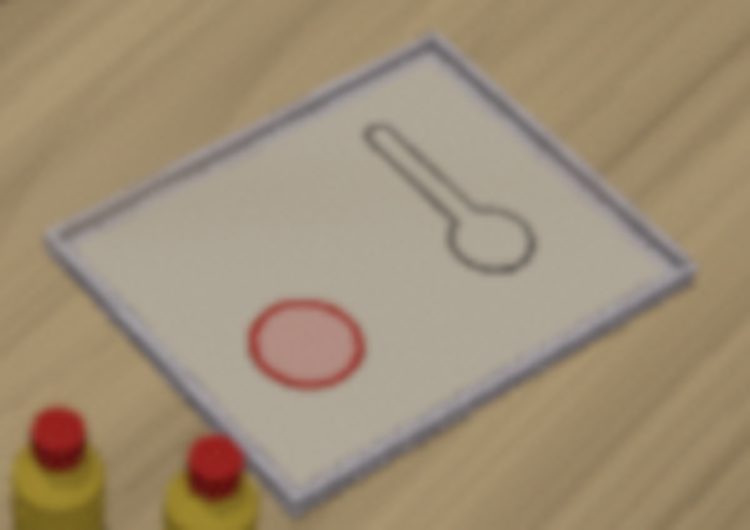

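Candidates for the red-capped bottle in the top picture are the dark brown one with a white label at (355,162) and yellow look-alikes at (293,168), (317,145), (372,127) and (310,197). The close crop shows only (355,162) has a brown body, so I chose it. The ring is at (233,194). The spoon outline's bowl is at (180,182) with the handle pointing down. The white spoon's bowl is at (414,217).

```bash
cat > go.py <<'E'
import sys
from h import *
def plan(x,y,z,yawdeg):
    s=bot.read_state(); Rt=RR.from_euler('xyz',s['orientation']); T=RR.from_euler('xyz',[np.pi,0,np.radians(yawdeg)])
    print('t',round(s['t'],2),'pos',np.round(s['ee_pos'],1),'yaw',np.degrees(s['orientation'][2]).round(1),'grip',round(s['grip_width'],3),'F',np.round(s['contact_force'],1),'j6',round(s['joint_pos'][5],2))
    print('delta',np.round(Rt.inv().apply(np.array([x,y,z])-s['ee_pos']),1),'dr',np.round(np.degrees((Rt.inv()*T).as_rotvec()),1))
if __name__=='__main__': plan(*map(float,sys.argv[1:5]))
E
python3 go.py 612 -92 160 115
```

```text
t 1.0 pos [158.4 656.2 218.7] yaw 166.4 grip 0.999 F [ 0.2 -0.1 -1. ] j6 -0.04
delta [-616.5 -620.9   58.6] dr [ 0.  -0.  51.4]
```

Call:
jog_arm:
  commands:
    - {"delta_pos": [-617, -621, 20], "dr": [0, 0, 51.4], "gripper": -1}
    - {"delta_pos": [-617, -621, 20], "dr": [0, 0, 51.4], "gripper": -1}
    - {"delta_pos": [-617, -621, 20], "dr": [0, 0, 51.4], "gripper": -1}
    - {"delta_pos": [-617, -621, 20], "dr": [0, 0, 51.4], "gripper": -1}
    - {"delta_pos": [-617, -621, 20], "dr": [0, 0, 51.4], "gripper": -1}
    - {"delta_pos": [-617, -621, 20], "dr": [0, 0, 51.4], "gripper": -1}
    - {"delta_pos": [-617, -621, 20], "dr": [0, 0, 51.4], "gripper": -1}
    - {"delta_pos": [-617, -621, 20], "dr": [0, 0, 51.4], "gripper": -1}
    - {"delta_pos": [-617, -621, 20], "dr": [0, 0, 51.4], "gripper": -1}
    - {"delta_pos": [-617, -621, 20], "dr": [0, 0, 51.4], "gripper": -1}

```text
t: 1.83
ee_pos: [374.9, 298.2, 209.4]
orientation: [3.141, -0.0, 2.008]
contact_force: [1.9, -0.1, 0.6]
grip_width: 1.001
```

```bash
python3 go.py 612 -92 160 115
```

```text
t 1.83 pos [374.9 298.2 209.4] yaw 115.0 grip 1.001 F [ 1.9 -0.1  0.6] j6 0.18
delta [-453.9   49.6   49.4] dr [ 0.1 -0.   0. ]
```

Call:
jog_arm:
  commands:
    - {"delta_pos": [-454, 50, 49], "dr": [0, 0, 0], "gripper": -1}
    - {"delta_pos": [-454, 50, 49], "dr": [0, 0, 0], "gripper": -1}
    - {"delta_pos": [-454, 50, 49], "dr": [0, 0, 0], "gripper": -1}
    - {"delta_pos": [-454, 50, 49], "dr": [0, 0, 0], "gripper": -1}
    - {"delta_pos": [-454, 50, 49], "dr": [0, 0, 0], "gripper": -1}
    - {"delta_pos": [-454, 50, 49], "dr": [0, 0, 0], "gripper": -1}
    - {"delta_pos": [-454, 50, 49], "dr": [0, 0, 0], "gripper": -1}
    - {"delta_pos": [-454, 50, 49], "dr": [0, 0, 0], "gripper": -1}
    - {"delta_pos": [-454, 50, 49], "dr": [0, 0, 0], "gripper": -1}
    - {"delta_pos": [-454, 50, 49], "dr": [0, 0, 0], "gripper": -1}

```text
t: 2.67
ee_pos: [590.2, -56.3, 165.0]
orientation: [3.14, 0.0, 2.007]
contact_force: [1.0, 0.4, 0.5]
grip_width: 0.997
```

```bash
python3 go.py 612 -92 160 115
```

```text
t 2.67 pos [590.2 -56.3 165. ] yaw 115.0 grip 0.997 F [1.  0.4 0.5] j6 -0.58
delta [-41.6   4.7   5. ] dr [0.1 0.  0. ]
```

Call:
jog_arm:
  commands:
    - {"delta_pos": [-42, 5, 5], "dr": [0, 0, 0], "gripper": -1}
    - {"delta_pos": [-42, 5, 5], "dr": [0, 0, 0], "gripper": -1}
    - {"delta_pos": [-42, 5, 5], "dr": [0, 0, 0], "gripper": -1}

```text
t: 2.92
ee_pos: [612.8, -94.1, 158.9]
orientation: [-3.141, -0.001, 2.005]
contact_force: [0.4, 0.3, 0.7]
grip_width: 0.999
```

```bash
python3 - <<'E'
from h import *
snap('top','top1'); snap('scene','scene1')
E
python3 go.py 612 -92 26 115
```

```text
t 3.02 pos [612.2 -91.8 159.9] yaw 115.0 grip 1.003 F [ 0.2 -0.6 -0.2] j6 -0.63
delta [-1.000e-01 -4.000e-01  1.339e+02] dr [ 0.1 -0.   0. ]
```

View pics/top1.png

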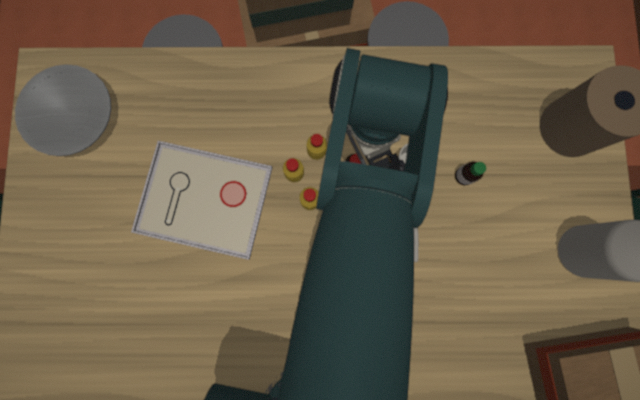

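View pics/scene1.png

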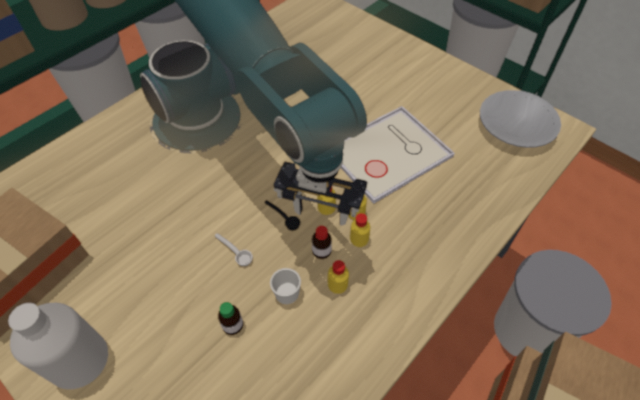

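```bash
cat >> h.py <<'E'
def proj(n,P):
    c,f=cam(n); q=R(c).T@(np.array(P,float)-np.array(c['xyz'])); return np.round([q[0]/q[2]*f+c['cx'],q[1]/q[2]*f+c['cy']],1)
E
python3 - <<'E'
from h import *
print(proj('scene',[612,-92,160]),proj('scene',[612,-92,100]))
a=np.radians(25); 
for s in(-1,1): print(proj('scene',[612+s*50*np.cos(a),-92+s*50*np.sin(a),165]))
p=cv2.imread('pics/scene1.png'); cv2.imwrite('pics/crop4.png',cv2.resize(p[150:270,250:400],None,fx=5,fy=5,interpolation=2))
E
```

```text
[320.8 216.9] [321.  230.8]
[300.1 210.4]
[341.8 221. ]
```

View pics/crop4.png

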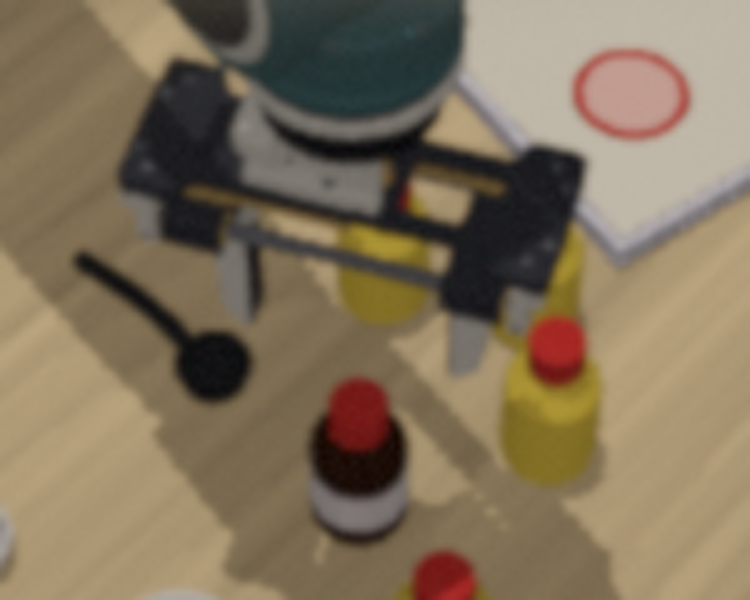

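Call:
jog_arm:
  commands:
    - {"delta_pos": [0, 0, 40], "dr": [0, 0, 0], "gripper": -1}
    - {"delta_pos": [0, 0, 70], "dr": [0, 0, 0], "gripper": -1}
    - {"delta_pos": [0, 0, 100], "dr": [0, 0, 0], "gripper": -1}
    - {"delta_pos": [0, 0, 120], "dr": [0, 0, 0], "gripper": -1}
    - {"delta_pos": [0, 0, 132], "dr": [0, 0, 0], "gripper": -1}
    - {"delta_pos": [0, 0, 132], "dr": [0, 0, 0], "gripper": -1}
    - {"delta_pos": [0, 0, 132], "dr": [0, 0, 0], "gripper": -1}

```text
t: 3.6
ee_pos: [612.4, -91.0, 29.0]
orientation: [3.14, -0.0, 2.008]
contact_force: [0.3, -0.2, 0.1]
grip_width: 0.997
```

Call:
jog_arm:
  commands:
    - {"delta_pos": [0, 0, 0], "dr": [0, 0, 0], "gripper": 1}
    - {"delta_pos": [0, 0, 0], "dr": [0, 0, 0], "gripper": 1}
    - {"delta_pos": [0, 0, 0], "dr": [0, 0, 0], "gripper": 1}
    - {"delta_pos": [0, 0, 0], "dr": [0, 0, 0], "gripper": 1}
    - {"delta_pos": [0, 0, 0], "dr": [0, 0, 0], "gripper": 1}
    - {"delta_pos": [0, 0, 0], "dr": [0, 0, 0], "gripper": 1}
    - {"delta_pos": [0, 0, 0], "dr": [0, 0, 0], "gripper": 1}
    - {"delta_pos": [0, 0, 0], "dr": [0, 0, 0], "gripper": 1}
  newtons: 20

```text
t: 4.27
ee_pos: [612.5, -91.0, 29.0]
orientation: [3.14, -0.0, 2.008]
contact_force: [0.5, 0.2, 0.2]
grip_width: 0.529
```

```bash
python3 go.py 612 -92 170 115
```

```text
t 4.27 pos [612.5 -91.   29. ] yaw 115.1 grip 0.529 F [0.5 0.2 0.2] j6 -0.63
delta [  -0.7   -0.6 -141. ] dr [ 0.1 -0.   0.1]
```

Call:
jog_arm:
  commands:
    - {"delta_pos": [0, 0, -20], "dr": [0, 0, 0], "gripper": 1}
    - {"delta_pos": [0, 0, -50], "dr": [0, 0, 0], "gripper": 1}
    - {"delta_pos": [0, 0, -85], "dr": [0, 0, 0], "gripper": 1}
    - {"delta_pos": [0, 0, -120], "dr": [0, 0, 0], "gripper": 1}
    - {"delta_pos": [0, 0, -140], "dr": [0, 0, 0], "gripper": 1}
    - {"delta_pos": [0, 0, -140], "dr": [0, 0, 0], "gripper": 1}

```text
t: 4.77
ee_pos: [613.7, -91.4, 174.2]
orientation: [3.135, 0.004, 2.008]
contact_force: [0.2, -0.4, -1.6]
grip_width: 0.529
```

```bash
python3 go.py 547.5 213 165 115
```

```text
t 4.77 pos [613.7 -91.4 174.2] yaw 115.1 grip 0.529 F [ 0.2 -0.4 -1.6] j6 -0.63
delta [303.8  68.9   8.6] dr [0.4 0.2 0.1]
```

Call:
jog_arm:
  commands:
    - {"delta_pos": [35, 8, 2], "dr": [0, 0, 0], "gripper": 1}
    - {"delta_pos": [70, 16, 4], "dr": [0, 0, 0], "gripper": 1}
    - {"delta_pos": [105, 24, 5], "dr": [0, 0, 0], "gripper": 1}
    - {"delta_pos": [140, 32, 6], "dr": [0, 0, 0], "gripper": 1}
    - {"delta_pos": [175, 40, 7], "dr": [0, 0, 0], "gripper": 1}
    - {"delta_pos": [210, 48, 8], "dr": [0, 0, 0], "gripper": 1}
    - {"delta_pos": [245, 56, 8], "dr": [0, 0, 0], "gripper": 1}
    - {"delta_pos": [280, 64, 8], "dr": [0, 0, 0], "gripper": 1}
    - {"delta_pos": [304, 69, 8], "dr": [0, 0, 0], "gripper": 1}
    - {"delta_pos": [304, 69, 8], "dr": [0, 0, 0], "gripper": 1}

```text
t: 5.6
ee_pos: [545.9, 216.8, 163.8]
orientation: [3.137, 0.002, 2.011]
contact_force: [0.5, -0.7, -3.0]
grip_width: 0.528
```

```bash
python3 go.py 547.5 213 70 115
```

```text
t 5.6 pos [545.9 216.8 163.8] yaw 115.2 grip 0.528 F [ 0.5 -0.7 -3. ] j6 -0.1
delta [-3.9 -0.7 93.8] dr [0.3 0.1 0.2]
```

Call:
jog_arm:
  commands:
    - {"delta_pos": [-4, -1, 30], "dr": [0.3, 0, 0], "gripper": 1}
    - {"delta_pos": [-4, -1, 60], "dr": [0.3, 0, 0], "gripper": 1}
    - {"delta_pos": [-4, -1, 90], "dr": [0.3, 0, 0], "gripper": 1}
    - {"delta_pos": [-4, -1, 105], "dr": [0.3, 0, 0], "gripper": 1}
    - {"delta_pos": [-4, -1, 112], "dr": [0.3, 0, 0], "gripper": 1}
    - {"delta_pos": [-4, -1, 112], "dr": [0.3, 0, 0], "gripper": 1}
    - {"delta_pos": [-4, -1, 112], "dr": [0.3, 0, 0], "gripper": 1}

```text
t: 6.18
ee_pos: [547.5, 212.6, 52.0]
orientation: [-3.141, 0.002, 2.011]
contact_force: [0.9, -0.9, -1.7]
grip_width: 0.531
```

```bash
python3 - <<'E'
from h import *
for n in('top','scene'):
    p,d=snap(n,n+'2')
    if n=='top': cv2.imwrite('pics/c5.png',cv2.resize(p[100:270,110:310,::-1],None,fx=3.5,fy=3.5,interpolation=2))
    else: cv2.imwrite('pics/c6.png',cv2.resize(p[60:210,300:480,::-1],None,fx=4,fy=4,interpolation=2))
E
python3 go.py 547.5 213 34 115
```

```text
t 6.28 pos [548.  212.9  53.1] yaw 115.2 grip 0.532 F [ 1.5 -0.1 -2.8] j6 -0.11
delta [ 0.4 -0.4 19.1] dr [0.1 0.2 0.2]
```

View pics/c5.png

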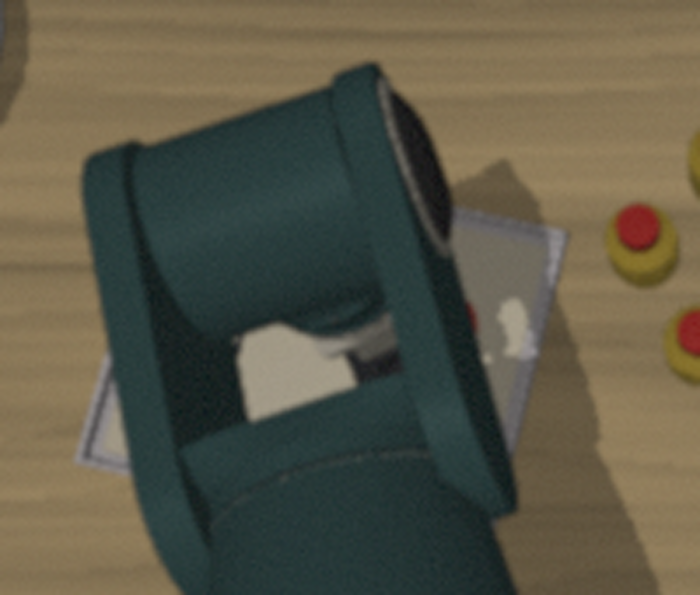

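View pics/c6.png

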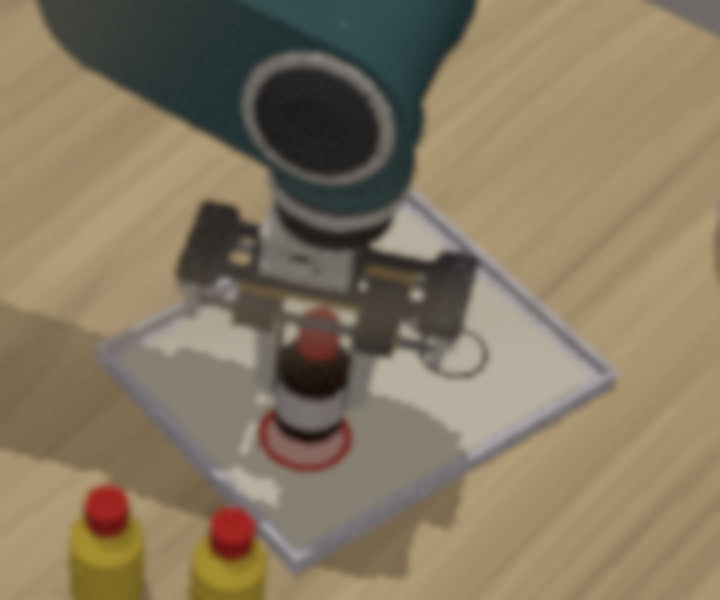

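```bash
python3 - <<'E'
from h import *
z=np.load('pics/scene2.npz');p=z['p'].astype(int);r,g,b=p[...,0],p[...,1],p[...,2]
o=np.array(cam('scene')[0]['xyz'])[:2]
for zb in(24,):
    P=pxz('scene',377.75,170,zb)[:2]; u=(P-o)/np.linalg.norm(P-o); print('base centre',P+25*u)
M=np.zeros(r.shape,bool);M[135:152,370:390]=((r-g)>35)[135:152,370:390]; v,u=np.nonzero(M); print(len(u),u.mean(),v.min(),v.max())
# cap bottom front edge at z=24+78
P=pxz('scene',u.mean(),v.max()+.5,24+78)[:2]; w=(P-o)/np.linalg.norm(P-o); print('cap centre',P+15*w)
M=np.zeros(r.shape,bool);M[155:182,358:394]=((r-g)>20)[155:182,358:394];v,u=np.nonzero(M);print(len(u),u.min(),u.max(),v.max())
z0=np.load('pics/scene0.npz')['p'].astype(int); M=np.zeros(r.shape,bool);M[155:182,358:394]=((z0[...,0]-z0[...,1])>20)[155:182,358:394];v,u=np.nonzero(M);print(u.min(),u.max(),v.min(),v.max(),'center by bbox',pxz('scene',(u.min()+u.max())/2,(v.min()+v.max())/2,5))
for c in ([547.5,213,24],[547.5,213,5]): print(proj('scene',c))
E
```

```text
base centre [548.48116174 221.73486393]
72 379.06944444444446 137 149
cap centre [546.59780824 217.06941062]
219 364 388 178
364 388 159 178 center by bbox [546.18149003 214.97810753   5.        ]
[376.5 164.9]
[375.9 169.1]
```

Call:
jog_arm:
  commands:
    - {"delta_pos": [-1, 0, 7], "dr": [0, 0, 0], "gripper": 1}
    - {"delta_pos": [-1, 0, 13], "dr": [0, 0, 0], "gripper": 1}
    - {"delta_pos": [-1, 0, 17], "dr": [0, 0, 0], "gripper": 1}
    - {"delta_pos": [-1, 0, 18.5], "dr": [0, 0, 0], "gripper": 1}
    - {"delta_pos": [-1, 0, 18.5], "dr": [0, 0, 0], "gripper": 1}
    - {"delta_pos": [-1, 0, 18.5], "dr": [0, 0, 0], "gripper": 1}

```text
t: 6.78
ee_pos: [548.4, 211.9, 34.5]
orientation: [3.14, 0.003, 2.011]
contact_force: [-0.2, 0.3, -3.4]
grip_width: 0.53
```

```bash
python3 go.py 547.5 212 34 115
```

```text
t 6.78 pos [548.4 211.9  34.5] yaw 115.2 grip 0.53 F [-0.2  0.3 -3.4] j6 -0.11
delta [ 0.5 -0.8  0.5] dr [0.1 0.1 0.2]
```

Call:
jog_arm:
  commands:
    - {"delta_pos": [0, 0, 1], "dr": [0, 0, 0], "gripper": 1}
    - {"delta_pos": [0, 0, 1], "dr": [0, 0, 0], "gripper": 1}
    - {"delta_pos": [0, 0, 1], "dr": [0, 0, 0], "gripper": 1}

```text
t: 7.03
ee_pos: [548.7, 212.0, 34.0]
orientation: [3.14, 0.003, 2.011]
contact_force: [-2.5, -2.0, 4.6]
grip_width: 0.53
```

In contact, so I'm opening and then rising.

Call:
jog_arm:
  commands:
    - {"delta_pos": [0, 0, 0], "dr": [0, 0, 0], "gripper": 0.4}
    - {"delta_pos": [0, 0, 0], "dr": [0, 0, 0], "gripper": -0.2}
    - {"delta_pos": [0, 0, 0], "dr": [0, 0, 0], "gripper": -1}
    - {"delta_pos": [0, 0, 0], "dr": [0, 0, 0], "gripper": -1}
    - {"delta_pos": [0, 0, 0], "dr": [0, 0, 0], "gripper": -1}
    - {"delta_pos": [0, 0, 0], "dr": [0, 0, 0], "gripper": -1}
    - {"delta_pos": [0, 0, 0], "dr": [0, 0, 0], "gripper": -1}

```text
t: 7.62
ee_pos: [548.7, 212.0, 34.0]
orientation: [3.14, 0.003, 2.011]
contact_force: [-0.1, -0.5, 0.4]
grip_width: 0.91
```

Call:
jog_arm:
  commands:
    - {"delta_pos": [0, 0, -20], "dr": [0, 0, 0], "gripper": -1}
    - {"delta_pos": [0, 0, -60], "dr": [0, 0, 0], "gripper": -1}
    - {"delta_pos": [0, 0, -100], "dr": [0, 0, 0], "gripper": -1}
    - {"delta_pos": [0, 0, -140], "dr": [0, 0, 0], "gripper": -1}
    - {"delta_pos": [0, 0, -150], "dr": [0, 0, 0], "gripper": -1}
    - {"delta_pos": [0, 0, -150], "dr": [0, 0, 0], "gripper": -1}

```text
t: 8.12
ee_pos: [549.4, 212.7, 188.1]
orientation: [3.134, 0.003, 2.011]
contact_force: [0.2, -0.1, -0.2]
grip_width: 1.002
```

```bash
python3 go.py 437 -242 165 180
```

```text
t 8.12 pos [549.4 212.7 188.1] yaw 115.2 grip 1.002 F [ 0.2 -0.1 -0.2] j6 -0.11
delta [-363.2 -295.8   22.1] dr [  0.3   0.4 -64.8]
```

Call:
jog_arm:
  commands:
    - {"delta_pos": [-363, -296, 22], "dr": [0.3, 0.4, -65], "gripper": -1}
    - {"delta_pos": [-363, -296, 22], "dr": [0.3, 0.4, -65], "gripper": -1}
    - {"delta_pos": [-363, -296, 22], "dr": [0.3, 0.4, -65], "gripper": -1}
    - {"delta_pos": [-363, -296, 22], "dr": [0.3, 0.4, -65], "gripper": -1}
    - {"delta_pos": [-363, -296, 22], "dr": [0.3, 0.4, -65], "gripper": -1}
    - {"delta_pos": [-363, -296, 22], "dr": [0.3, 0.4, -65], "gripper": -1}
    - {"delta_pos": [-363, -296, 22], "dr": [0.3, 0.4, -65], "gripper": -1}
    - {"delta_pos": [-363, -296, 22], "dr": [0.3, 0.4, -65], "gripper": -1}
    - {"delta_pos": [-363, -296, 22], "dr": [0.3, 0.4, -65], "gripper": -1}
    - {"delta_pos": [-363, -296, 22], "dr": [0.3, 0.4, -65], "gripper": -1}

```text
t: 8.95
ee_pos: [457.4, -156.9, 167.2]
orientation: [3.141, -0.001, -3.141]
contact_force: [0.9, 0.8, 0.3]
grip_width: 0.998
```

```bash
python3 - <<'E'
from h import *
for n in('top','scene'):
    p,d=snap(n,n+'3')
    if n=='top': cv2.imwrite('pics/c7.png',cv2.resize(p[120:270,120:290,::-1],None,fx=4,fy=4,interpolation=2))
    else: cv2.imwrite('pics/c8.png',cv2.resize(p[90:210,310:470,::-1],None,fx=4.9,fy=4.9,interpolation=2))
E
python3 go.py 437 -242 165 180
```

```text
t 9.05 pos [ 456.8 -159.4  166.8] yaw 179.9 grip 0.999 F [ 0.2 -0.3 -0.4] j6 -1.96
delta [ 19.6 -82.6   1.9] dr [-0.  -0.1 -0.1]
```

View pics/c7.png

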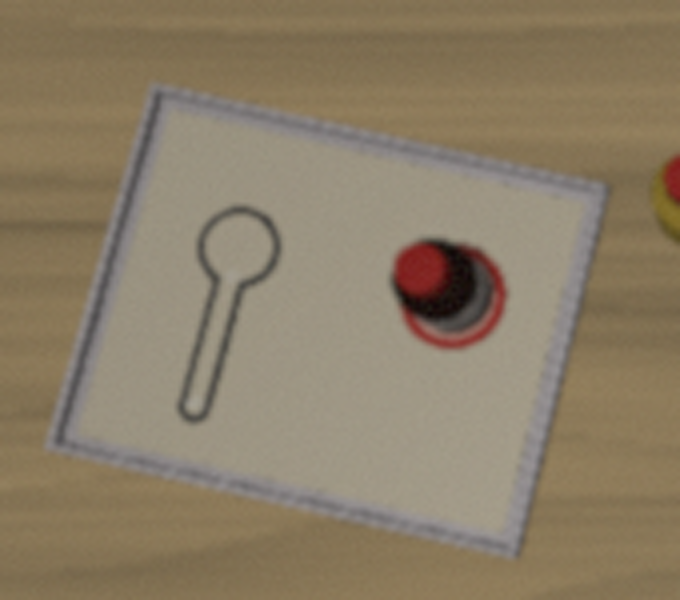

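View pics/c8.png

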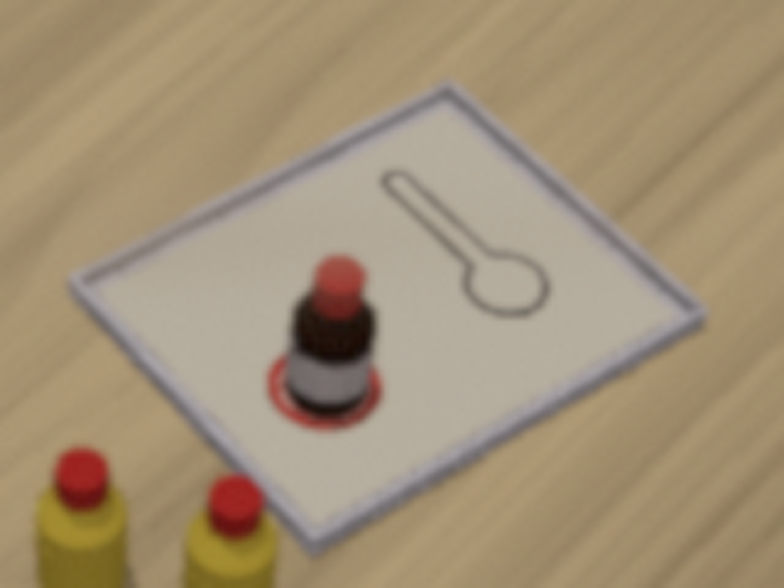

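View pics/scene3.png

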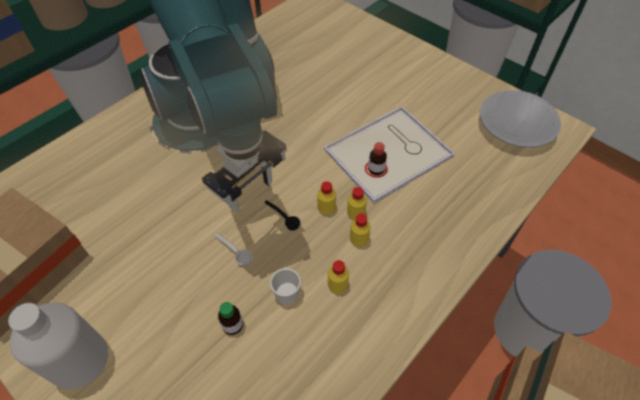

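```bash
cat > fs.py <<'E'
from h import *
from scipy.optimize import least_squares
def P2(n,P):
    c,f=cam(n); q=(P-np.array(c['xyz']))@R(c); return np.c_[q[:,0]/q[:,2]*f+c['cx'],q[:,1]/q[:,2]*f+c['cy']]
# surface sample of spoon
a=np.linspace(0,2*np.pi,60); pts=[]
for r_,z_ in((22,16),(22,13),(20,8),(14,2)): pts.append(np.c_[r_*np.cos(a),r_*np.sin(a),0*a+z_])
for t in np.linspace(20,104,60):
    zc=17 if t<60 else 17-11*(t-60)/44
    b=np.linspace(0,2*np.pi,16); pts.append(np.c_[0*b-t,6*np.cos(b),zc+6*np.sin(b)])
b=np.linspace(0,2*np.pi,24); pts.append(np.c_[-104-6*abs(np.cos(b)),6*np.sin(b),0*b+6])
pts=np.vstack(pts)
K=8
def sil(n,q,z0,box):
    c,s=np.cos(q[2]),np.sin(q[2]); P=pts@np.array([[c,s,0],[-s,c,0],[0,0,1]])+[q[0],q[1],z0]
    uv=P2(n,P); x0,y0,x1,y1=box; im=np.zeros(((y1-y0)*K,(x1-x0)*K),np.uint8); U=(((uv+.5-[x0,y0])*K)).astype(np.int32)
    cv2.fillPoly(im,[cv2.convexHull(U[:240])],255)
    H=U[240:]; segs=[H[i*16:(i+1)*16] for i in range(60)]+[H[960:]]
    for i in range(60): cv2.fillPoly(im,[cv2.convexHull(np.vstack([segs[i],segs[i+1]]))],255)
    m=cv2.resize(im,(x1-x0,y1-y0),interpolation=cv2.INTER_AREA)/255.
    return cv2.GaussianBlur(m,(0,0),1)
def whiteness(p,box):
    x0,y0,x1,y1=box; q=p[y0:y1,x0:x1].astype(float); return (q[...,0]-q[...,2])/(q.sum(2)+1)
def fit(data,q0,z0):
    def res(q):
        o=[]
        for n,wt,box in data:
            m=sil(n,q,z0,box).ravel(); A=np.c_[m,np.ones(len(m))]; s=np.linalg.lstsq(A,wt.ravel(),rcond=None)[0]; o.append((A@s-wt.ravel())/abs(s[0]))
        return np.concatenate(o)
    r=least_squares(res,q0,diff_step=None,x_scale=[1,1,.01],method='trf',jac=lambda q:np.stack([(res(q+e)-res(q-e))/(2*np.abs(e).max()) for e in np.diag([1,1,.02])],1))
    return r.x,r.cost
if __name__=='__main__':
    D=[]
    for n,box in(('top',(395,200,435,270)),('scene',(208,228,260,272))):
        p=np.load(f'pics/{n}0.npz')['p']; D.append((n,whiteness(p,box),box))
    for q0 in([485,-243,0.0],):
        print('top',fit(D[:1],q0,0)); print('scene',fit(D[1:],q0,0)); print('both',fit(D,q0,0))
E
python3 fs.py; python3 go.py 437 -242 165 180
```

```text
top (array([ 4.85939780e+02, -2.43032352e+02,  6.68672242e-03]), np.float64(3.122997499378629))
scene (array([ 4.83198552e+02, -2.40956579e+02, -6.70094914e-04]), np.float64(1.6354955258121617))
both (array([ 4.84666585e+02, -2.42079549e+02,  4.78775229e-03]), np.float64(12.792262116877957))
t 9.05 pos [ 456.8 -159.4  166.8] yaw 179.9 grip 0.999 F [ 0.2 -0.3 -0.4] j6 -1.96
delta [ 19.6 -82.6   1.9] dr [-0.  -0.1 -0.1]
```

Call:
jog_arm:
  commands:
    - {"delta_pos": [10, -40, 20], "dr": [0, 0, 0], "gripper": -1}
    - {"delta_pos": [19, -75, 40], "dr": [0, 0, 0], "gripper": -1}
    - {"delta_pos": [19, -83, 60], "dr": [0, 0, 0], "gripper": -1}
    - {"delta_pos": [19, -83, 90], "dr": [0, 0, 0], "gripper": -1}
    - {"delta_pos": [19, -83, 120], "dr": [0, 0, 0], "gripper": -1}
    - {"delta_pos": [19, -83, 140], "dr": [0, 0, 0], "gripper": -1}
    - {"delta_pos": [19, -83, 150], "dr": [0, 0, 0], "gripper": -1}
    - {"delta_pos": [19, -83, 150], "dr": [0, 0, 0], "gripper": -1}
    - {"delta_pos": [19, -83, 150], "dr": [0, 0, 0], "gripper": -1}

```text
t: 9.8
ee_pos: [437.5, -242.2, 17.0]
orientation: [-3.141, -0.002, 3.14]
contact_force: [0.8, -0.0, 0.1]
grip_width: 0.999
```

```bash
python3 go.py 437.5 -242 3 180; python3 - <<'E'
from h import *
p,d=snap('scene','scene4'); cv2.imwrite('pics/c9.png',cv2.resize(p[180:300,180:340,::-1],None,fx=4.9,fy=4.9,interpolation=2))
E
```

```text
t 9.8 pos [ 437.5 -242.2   17. ] yaw 179.9 grip 0.999 F [ 0.8 -0.   0.1] j6 -2.12
delta [-0.   0.2 14. ] dr [-0.  -0.1 -0.1]
```

View pics/c9.png

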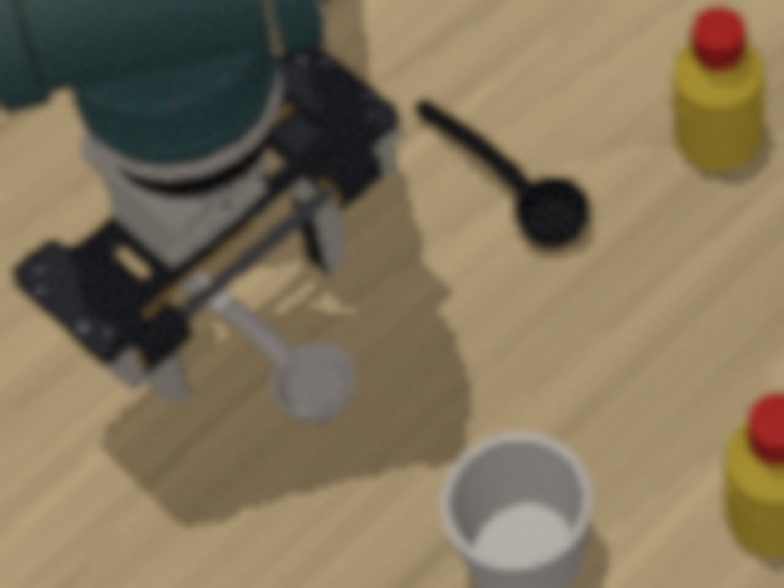

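Call:
jog_arm:
  commands:
    - {"delta_pos": [0, 0, 6], "dr": [0, 0, 0], "gripper": -1}
    - {"delta_pos": [0, 0, 11], "dr": [0, 0, 0], "gripper": -1}
    - {"delta_pos": [0, 0, 13.5], "dr": [0, 0, 0], "gripper": -1}
    - {"delta_pos": [0, 0, 13.5], "dr": [0, 0, 0], "gripper": -1}

```text
t: 10.18
ee_pos: [437.8, -242.4, 4.0]
orientation: [-3.141, -0.001, 3.14]
contact_force: [0.4, 0.1, -0.5]
grip_width: 1.001
```

Call:
jog_arm:
  commands:
    - {"delta_pos": [0, 0, 0], "dr": [0, 0, 0], "gripper": 1}
    - {"delta_pos": [0, 0, 0], "dr": [0, 0, 0], "gripper": 1}
    - {"delta_pos": [0, 0, 0], "dr": [0, 0, 0], "gripper": 1}
    - {"delta_pos": [0, 0, 0], "dr": [0, 0, 0], "gripper": 1}
    - {"delta_pos": [0, 0, 0], "dr": [0, 0, 0], "gripper": 1}
    - {"delta_pos": [0, 0, 0], "dr": [0, 0, 0], "gripper": 1}
    - {"delta_pos": [0, 0, 0], "dr": [0, 0, 0], "gripper": 1}
    - {"delta_pos": [0, 0, 0], "dr": [0, 0, 0], "gripper": 1}
    - {"delta_pos": [0, 0, 0], "dr": [0, 0, 0], "gripper": 1}
    - {"delta_pos": [0, 0, 0], "dr": [0, 0, 0], "gripper": 1}
  newtons: 25

```text
t: 11.02
ee_pos: [437.8, -242.4, 4.0]
orientation: [-3.141, -0.001, 3.14]
contact_force: [-0.6, -0.3, -0.6]
grip_width: 0.334
```

Call:
jog_arm:
  commands:
    - {"delta_pos": [0, 0, 0], "dr": [0, 0, 0], "gripper": 1}
    - {"delta_pos": [0, 0, 0], "dr": [0, 0, 0], "gripper": 1}
    - {"delta_pos": [0, 0, 0], "dr": [0, 0, 0], "gripper": 1}
    - {"delta_pos": [0, 0, 0], "dr": [0, 0, 0], "gripper": 1}
    - {"delta_pos": [0, 0, 0], "dr": [0, 0, 0], "gripper": 1}
    - {"delta_pos": [0, 0, 0], "dr": [0, 0, 0], "gripper": 1}

```text
t: 11.52
ee_pos: [437.8, -242.4, 4.0]
orientation: [-3.141, -0.001, 3.14]
contact_force: [-1.0, 0.1, -0.2]
grip_width: 0.119
```

Call:
jog_arm:
  commands:
    - {"delta_pos": [0, 0, 0], "dr": [0, 0, 0], "gripper": 1}
    - {"delta_pos": [0, 0, 0], "dr": [0, 0, 0], "gripper": 1}
    - {"delta_pos": [0, 0, -8], "dr": [0, 0, 0], "gripper": 1}
    - {"delta_pos": [0, 0, -30], "dr": [0, 0, 0], "gripper": 1}
    - {"delta_pos": [0, 0, -60], "dr": [0, 0, 0], "gripper": 1}
    - {"delta_pos": [0, 0, -95], "dr": [0, 0, 0], "gripper": 1}
    - {"delta_pos": [0, 0, -130], "dr": [0, 0, 0], "gripper": 1}
    - {"delta_pos": [0, 0, -150], "dr": [0, 0, 0], "gripper": 1}
    - {"delta_pos": [0, 0, -150], "dr": [0, 0, 0], "gripper": 1}

```text
t: 12.27
ee_pos: [439.3, -243.1, 159.7]
orientation: [-3.137, 0.005, 3.14]
contact_force: [0.5, 0.3, 0.2]
grip_width: 0.122
```

```bash
cat > mk.py <<'E'
from h import *
from m2 import fitspoon
E
python3 go.py 534.5 358 160 167; python3 - <<'E'
from h import *
p,d=snap('scene','scene5'); cv2.imwrite('pics/c10.png',cv2.resize(p[130:290,160:360,::-1],None,fx=3.7,fy=3.7,interpolation=2))
E
```

```text
t 12.27 pos [ 439.3 -243.1  159.7] yaw 179.9 grip 0.122 F [0.5 0.3 0.2] j6 -2.12
delta [-94.1 601.3  -2.5] dr [-0.2  0.3 12.9]
```

View pics/c10.png

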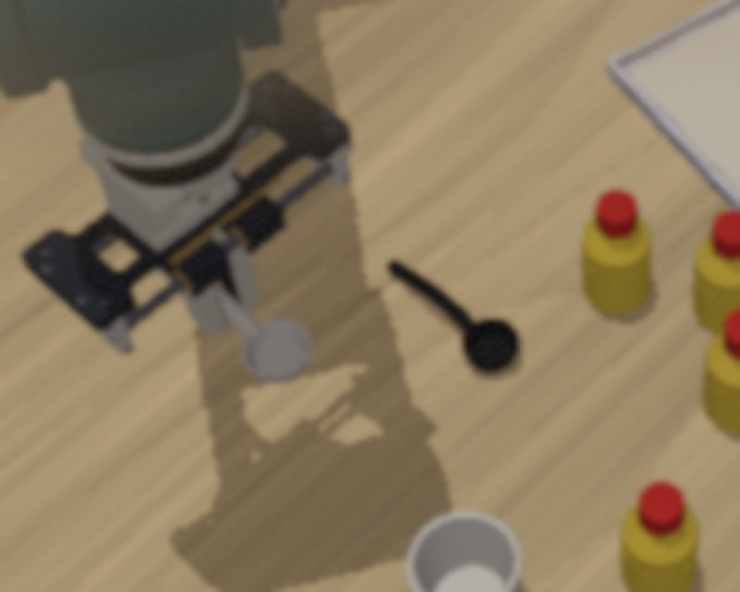

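```bash
cat > mk.py <<'E'
from fs import *
def outl(n,q,box,off=2,w=3):
    c,s=np.cos(q[2]),np.sin(q[2]); x0,y0,x1,y1=box
    # polygon outline of union at offset: disc r=22+off, capsule r=6+off
    r1=22+off; r2=6+off; xi=np.sqrt(r1**2-r2**2); th=np.arctan2(r2,-xi)
    a=np.linspace(-th,th,80); A=np.c_[r1*np.cos(a),r1*np.sin(a)]
    b=np.linspace(np.pi/2,3*np.pi/2,30); B=np.c_[-104+r2*np.cos(b),r2*np.sin(b)]
    P=np.vstack([A,B]); P=np.vstack([P,P[:1]]); P=np.c_[P@np.array([[c,s],[-s,c]])+q[:2],np.full(len(P),5.)]
    uv=P2(n,P); im=np.zeros(((y1-y0)*K,(x1-x0)*K),np.uint8); U=((uv+.5-[x0,y0])*K*16).astype(np.int32)
    cv2.polylines(im,[U],True,255,int(w/2*K),cv2.LINE_AA,4)
    return cv2.GaussianBlur(cv2.resize(im,(x1-x0,y1-y0),interpolation=cv2.INTER_AREA)/255.,(0,0),.8)
def fitm(data,q0,off):
    def res(q):
        o=[]
        for n,wt,box in data:
            m=outl(n,q,box,off).ravel(); yy,xx=np.mgrid[0:wt.shape[0],0:wt.shape[1]]/50.; A=np.c_[m,np.ones(len(m)),xx.ravel(),yy.ravel()]; s=np.linalg.lstsq(A,wt.ravel(),rcond=None)[0]; o.append((A@s-wt.ravel())/30)
        return np.concatenate(o)
    J=lambda q:np.stack([(res(q+e)-res(q-e))/(2*np.abs(e).max()) for e in np.diag([1,1,.02])],1)
    r=least_squares(res,q0,x_scale=[1,1,.01],jac=J); return np.round(r.x,4),round(r.cost,3)
if __name__=='__main__':
    D=[]
    for n,box in(('top',(158,165,196,230)),('scene',(384,122,425,157))):
        p=np.load(f'pics/{n}3.npz')['p']; D.append((n,p.astype(float).mean(2)[box[1]:box[3],box[0]:box[2]],box))
    for off in(1,2,3): print(off,'top',fitm(D[:1],[580,349,-.23],off),'scene',fitm(D[1:],[580,349,-.23],off),'both',fitm(D,[580,349,-.23],off))
E
python3 mk.py
```

```text
1 top (array([ 5.805577e+02,  3.484639e+02, -2.297000e-01]), np.float64(49.689)) scene (array([ 5.769350e+02,  3.518649e+02, -2.308000e-01]), np.float64(148.151)) both (array([ 5.801419e+02,  3.488007e+02, -2.293000e-01]), np.float64(225.274))
2 top (array([ 5.806747e+02,  3.485596e+02, -2.293000e-01]), np.float64(9.003)) scene (array([ 5.767549e+02,  3.521049e+02, -2.301000e-01]), np.float64(141.962)) both (array([ 5.803516e+02,  3.488058e+02, -2.295000e-01]), np.float64(184.729))
3 top (array([ 5.807628e+02,  3.486001e+02, -2.289000e-01]), np.float64(35.606)) scene (array([ 5.765049e+02,  3.524133e+02, -2.285000e-01]), np.float64(145.639)) both (array([ 5.804028e+02,  3.488925e+02, -2.293000e-01]), np.float64(215.812))
```

```bash
python3 go.py 533.5 359.9 150 166.85
```

```text
t 12.32 pos [ 438.7 -242.7  156.8] yaw 179.9 grip 0.121 F [-0.4  0.5 -0.8] j6 -2.12
delta [-93.6 602.8   5.3] dr [-0.2  0.1 13. ]
```

Call:
jog_arm:
  commands:
    - {"delta_pos": [-4, 25, 0], "dr": [0, 0, 1], "gripper": 1}
    - {"delta_pos": [-9, 60, 0], "dr": [0, 0, 2], "gripper": 1}
    - {"delta_pos": [-15, 98, 0], "dr": [0, 0, 3], "gripper": 1}
    - {"delta_pos": [-21, 136, 0], "dr": [0, 0, 4], "gripper": 1}
    - {"delta_pos": [-27, 174, 0], "dr": [0, 0, 5], "gripper": 1}
    - {"delta_pos": [-33, 212, 0], "dr": [0, 0, 6], "gripper": 1}
    - {"delta_pos": [-39, 250, 0], "dr": [0, 0, 7], "gripper": 1}
    - {"delta_pos": [-45, 288, 0], "dr": [0, 0, 8], "gripper": 1}
    - {"delta_pos": [-51, 326, 0], "dr": [0, 0, 9], "gripper": 1}
    - {"delta_pos": [-57, 364, 0], "dr": [0, 0, 10], "gripper": 1}

```text
t: 13.15
ee_pos: [495.7, 123.1, 154.8]
orientation: [-3.138, 0.001, 2.964]
contact_force: [1.5, -1.4, -0.6]
grip_width: 0.115
```

```bash
python3 go.py 533.5 359.9 150 166.85
```

```text
t 13.15 pos [495.7 123.1 154.8] yaw 169.9 grip 0.115 F [ 1.5 -1.4 -0.6] j6 -1.2
delta [  4.6 239.8   4. ] dr [-0.2  0.1  3. ]
```

Call:
jog_arm:
  commands:
    - {"delta_pos": [1, 36, 1], "dr": [0, 0, 1], "gripper": 1}
    - {"delta_pos": [1, 72, 2], "dr": [0, 0, 2], "gripper": 1}
    - {"delta_pos": [2, 108, 3], "dr": [0, 0, 3], "gripper": 1}
    - {"delta_pos": [3, 144, 4], "dr": [0, 0, 3], "gripper": 1}
    - {"delta_pos": [4, 180, 4], "dr": [0, 0, 3], "gripper": 1}
    - {"delta_pos": [4.6, 212, 4], "dr": [0, 0, 3], "gripper": 1}
    - {"delta_pos": [4.6, 232, 4], "dr": [0, 0, 3], "gripper": 1}
    - {"delta_pos": [4.6, 240, 4], "dr": [0, 0, 3], "gripper": 1}
    - {"delta_pos": [4.6, 240, 4], "dr": [0, 0, 3], "gripper": 1}
    - {"delta_pos": [4.6, 240, 4], "dr": [0, 0, 3], "gripper": 1}

```text
t: 13.98
ee_pos: [533.2, 359.4, 149.1]
orientation: [-3.137, 0.001, 2.912]
contact_force: [-0.5, 0.2, 0.3]
grip_width: 0.118
```

```bash
python3 go.py 533.5 359.9 40 166.85
```

```text
t 13.98 pos [533.2 359.4 149.1] yaw 166.9 grip 0.118 F [-0.5  0.2  0.3] j6 -0.79
delta [-1.000e-01  1.000e+00  1.091e+02] dr [-0.2  0.   0. ]
```

Call:
jog_arm:
  commands:
    - {"delta_pos": [0, 0.6, 30], "dr": [-0.2, 0, 0], "gripper": 1}
    - {"delta_pos": [0, 0.6, 60], "dr": [-0.2, 0, 0], "gripper": 1}
    - {"delta_pos": [0, 0.6, 90], "dr": [-0.2, 0, 0], "gripper": 1}
    - {"delta_pos": [0, 0.6, 110], "dr": [-0.2, 0, 0], "gripper": 1}
    - {"delta_pos": [0, 0.6, 118], "dr": [-0.2, 0, 0], "gripper": 1}
    - {"delta_pos": [0, 0.6, 122], "dr": [-0.2, 0, 0], "gripper": 1}
    - {"delta_pos": [0, 0.6, 122], "dr": [-0.2, 0, 0], "gripper": 1}
    - {"delta_pos": [0, 0.6, 122], "dr": [-0.2, 0, 0], "gripper": 1}

```text
t: 14.65
ee_pos: [533.9, 359.4, 28.7]
orientation: [3.141, 0.002, 2.912]
contact_force: [0.4, -1.0, -0.1]
grip_width: 0.118
```

```bash
python3 - <<'E'
from h import *
p,d=snap('scene','scene6'); cv2.imwrite('pics/c11.png',cv2.resize(p[70:200,320:470,::-1],None,fx=4.6,fy=4.6,interpolation=2))
p,d=snap('top','top6'); cv2.imwrite('pics/c12.png',cv2.resize(p[110:260,110:290,::-1],None,fx=4,fy=4,interpolation=2))
E
python3 go.py 533.5 359.9 9 166.85
```

```text
t 14.75 pos [534.  359.7  28.8] yaw 166.9 grip 0.118 F [-1.1 -0.1 -0.9] j6 -0.79
delta [ 0.6  0.1 19.8] dr [0.  0.1 0. ]
```

View pics/c11.png

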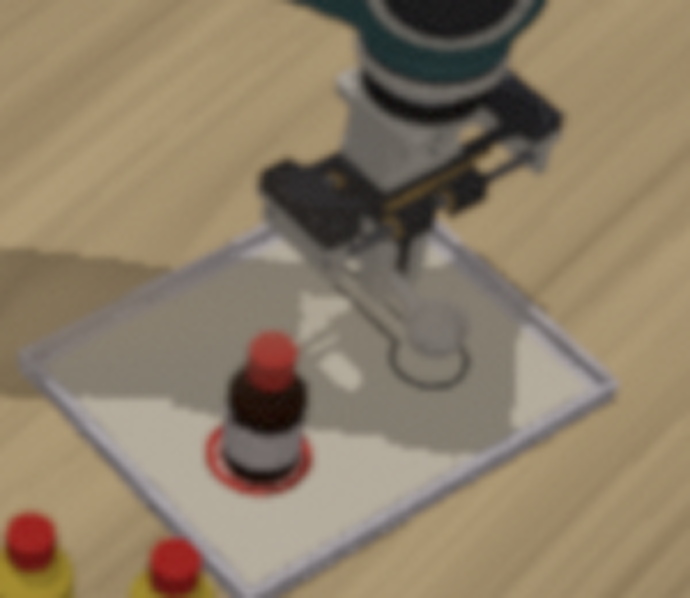

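View pics/c12.png

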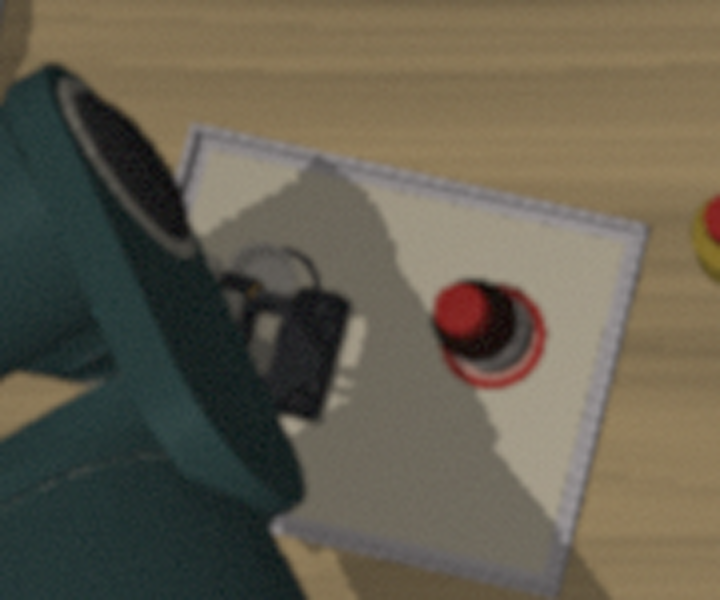

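Call:
jog_arm:
  commands:
    - {"delta_pos": [0.4, 0, 6], "dr": [0, 0, 0], "gripper": 1}
    - {"delta_pos": [0.4, 0, 11], "dr": [0, 0, 0], "gripper": 1}
    - {"delta_pos": [0.4, 0, 15], "dr": [0, 0, 0], "gripper": 1}
    - {"delta_pos": [0.4, 0, 18], "dr": [0, 0, 0], "gripper": 1}
    - {"delta_pos": [0.4, 0, 19.5], "dr": [0, 0, 0], "gripper": 1}
    - {"delta_pos": [0.4, 0, 19.5], "dr": [0, 0, 0], "gripper": 1}
    - {"delta_pos": [0.4, 0, 19.5], "dr": [0, 0, 0], "gripper": 1}

```text
t: 15.33
ee_pos: [533.6, 359.8, 9.2]
orientation: [3.141, 0.002, 2.912]
contact_force: [-0.7, 0.4, -0.4]
grip_width: 0.117
```

Call:
jog_arm:
  commands:
    - {"delta_pos": [0, 0, 0.5], "dr": [0, 0, 0], "gripper": 1}
    - {"delta_pos": [0, 0, 0.5], "dr": [0, 0, 0], "gripper": 1}
    - {"delta_pos": [0, 0, 0.5], "dr": [0, 0, 0], "gripper": 0.5}
    - {"delta_pos": [0, 0, 0.5], "dr": [0, 0, 0], "gripper": 0.3}
    - {"delta_pos": [0, 0, 0.5], "dr": [0, 0, 0], "gripper": 0.2}
    - {"delta_pos": [0, 0, 0.5], "dr": [0, 0, 0], "gripper": 0.2}
    - {"delta_pos": [0, 0, 0.5], "dr": [0, 0, 0], "gripper": 0.2}
    - {"delta_pos": [0, 0, 0.5], "dr": [0, 0, 0], "gripper": 0.2}

```text
t: 16.0
ee_pos: [533.6, 359.8, 8.6]
orientation: [3.141, 0.002, 2.912]
contact_force: [0.4, -0.8, 0.1]
grip_width: 0.397
```

Call:
jog_arm:
  commands:
    - {"delta_pos": [0, 0, -15], "dr": [0, 0, 0], "gripper": 0.2}
    - {"delta_pos": [0, 0, -40], "dr": [0, 0, 0], "gripper": 0.2}
    - {"delta_pos": [0, 0, -80], "dr": [0, 0, 0], "gripper": 0.2}
    - {"delta_pos": [0, 0, -120], "dr": [0, 0, 0], "gripper": 0.2}
    - {"delta_pos": [0, 0, -150], "dr": [0, 0, 0], "gripper": 0.2}
    - {"delta_pos": [0, 0, -150], "dr": [0, 0, 0], "gripper": 0.2}

```text
t: 16.5
ee_pos: [535.1, 361.0, 167.6]
orientation: [3.134, 0.009, 2.912]
contact_force: [0.5, -0.4, 1.7]
grip_width: 0.397
```

```bash
python3 go.py 430 30 200 166.85
```

```text
t 16.5 pos [535.1 361.  167.6] yaw 166.9 grip 0.397 F [ 0.5 -0.4  1.7] j6 -0.79
delta [  26.8 -345.9  -35.3] dr [0.4 0.5 0. ]
```

Moving the arm clear to look.

Call:
jog_arm:
  commands:
    - {"delta_pos": [27, -346, -35], "dr": [0, 0, 0], "gripper": 0.2}
    - {"delta_pos": [27, -346, -35], "dr": [0, 0, 0], "gripper": 0.2}
    - {"delta_pos": [27, -346, -35], "dr": [0, 0, 0], "gripper": 0.2}
    - {"delta_pos": [27, -346, -35], "dr": [0, 0, 0], "gripper": 0.2}
    - {"delta_pos": [27, -346, -35], "dr": [0, 0, 0], "gripper": 0.2}
    - {"delta_pos": [27, -346, -35], "dr": [0, 0, 0], "gripper": 0.2}
    - {"delta_pos": [27, -346, -35], "dr": [0, 0, 0], "gripper": 0.2}
    - {"delta_pos": [27, -346, -35], "dr": [0, 0, 0], "gripper": 0.2}
    - {"delta_pos": [27, -346, -35], "dr": [0, 0, 0], "gripper": 0.2}
    - {"delta_pos": [27, -346, -35], "dr": [0, 0, 0], "gripper": 0.2}

```text
t: 17.33
ee_pos: [429.0, 27.4, 201.5]
orientation: [3.134, 0.012, 2.909]
contact_force: [0.5, 0.3, 0.5]
grip_width: 0.399
```

```bash
python3 - <<'E'
from h import *
p,d=snap('scene','scene7'); cv2.imwrite('pics/c13.png',cv2.resize(p[90:205,320:460,::-1],None,fx=5,fy=5,interpolation=2))
p,d=snap('top','top7'); cv2.imwrite('pics/c14.png',cv2.resize(p[130:265,125:285,::-1],None,fx=4.4,fy=4.4,interpolation=2))
E
python3 go.py 430 30 200 166.85
```

```text
t 17.43 pos [429.7  29.7 200.6] yaw 166.8 grip 0.398 F [ 0.5 -0.  -0.6] j6 -1.33
delta [-0.2  0.4  0.6] dr [ 0.5  0.6 -0.1]
```

View pics/c13.png

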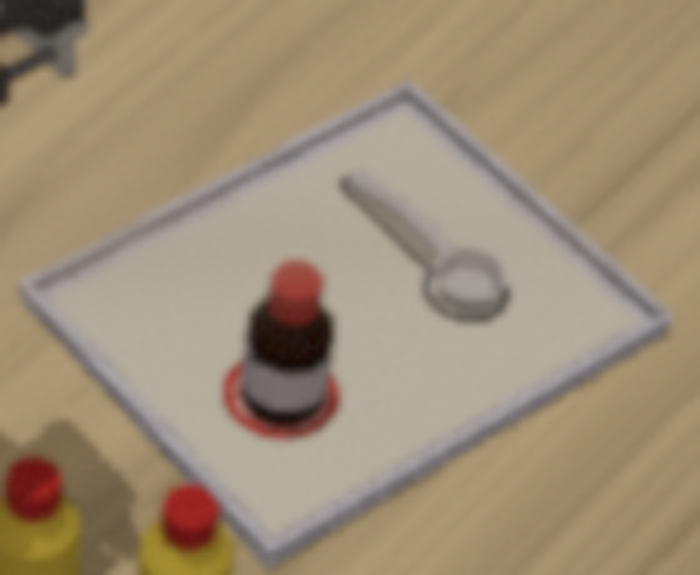

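View pics/c14.png

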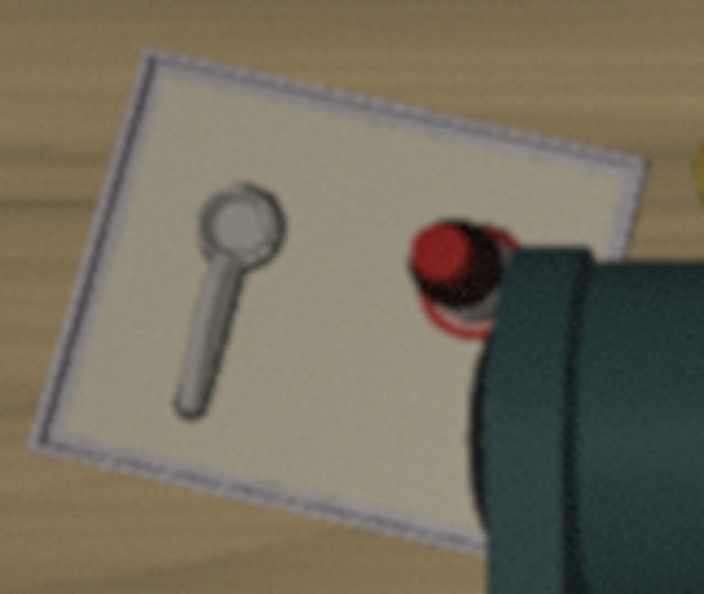

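View pics/scene7.png

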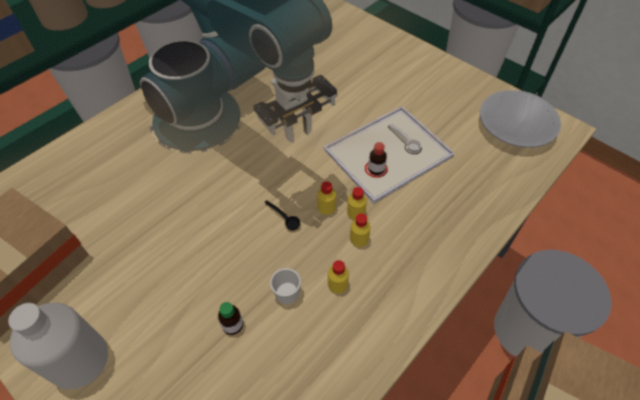

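```bash
python3 - <<'E'
from fs import *
for n,q,off,sc in(('top',(580.7,348.6,-.2295),(125,130),4.4),('scene',(576.8,352.1,-.2295),(320,90),5)):
    p=cv2.imread('pics/c14.png' if n=='top' else 'pics/c13.png')
    c,s=np.cos(q[2]),np.sin(q[2]); Rm=np.array([[c,s,0],[-s,c,0],[0,0,1]])
    def draw(P,col):
        uv=P2(n,P@Rm+[q[0],q[1],5]); U=((uv+.5-off)*sc).astype(int)
        cv2.polylines(p,[U.reshape(-1,1,2)],False,col,1)
    a=np.linspace(0,2*np.pi,60)
    draw(np.c_[22*np.cos(a),22*np.sin(a),0*a+16],(0,255,0))
    t=np.array([20,60,104,110.]);zc=np.array([17,17,6,6.])
    for sg in(-6,6): draw(np.c_[-t,0*t+sg,zc],(255,0,0))
    p=cv2.resize(p[130:460,130:330] if n=='top' else p[140:360,310:550],None,fx=1.7 if n=='top' else 2.4,fy=1.7 if n=='top' else 2.4)
    cv2.imwrite(f'pics/ov_{n}.png',p)
E
```

```text
(no output)
```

View pics/ov_top.png

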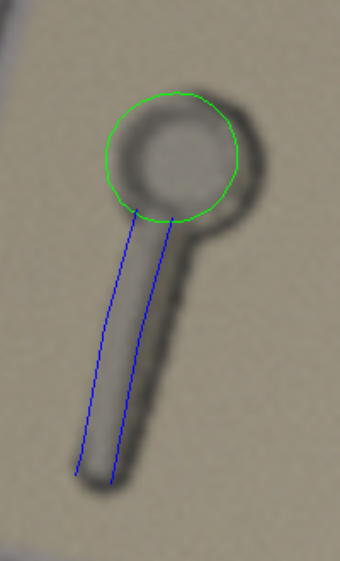

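View pics/ov_scene.png

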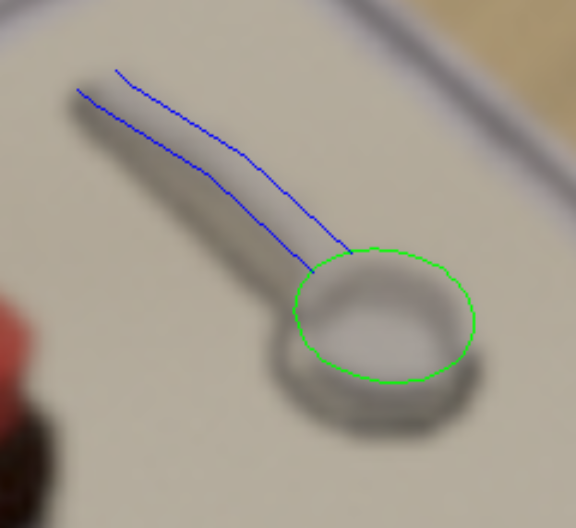

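```bash
python3 -c "
from station import bot
print(bot.close_job())"
```

```text
the job is handed in; nothing more can be done
None
```

I stood the red-capped brown bottle upright in the red ring, then laid the white spoon right way up on its outline. The job was handed in at about 17.4 s, with the arm clear of everything.

- **Bottle:** both cameras show it upright inside the ring, about 1.5–2 mm off centre. The last top picture shows it partly hidden by the arm; the scene picture shows it fully.
- **Spoon:** it lies bowl on bowl and handle on handle. It is about 2 mm off towards the bottle side in the top view and about 1–2 mm in the scene view, inside the 4 mm border. In the scene overlay the handle end looked up to 4 mm from my sketch; I put that down to the sketch's rough height there and did not check further.
- **Bystanders:** in the last scene picture the green-capped bottle, black spoon, cup and yellow bottles look unmoved.
- **Disagreement:** the two cameras put points on the tray 3–4 mm apart. I placed by a compromise between them and checked each placement within a single picture.

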